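# Set and lock a microscope light collector's iris

### The arm

A 6-joint arm with a two-finger parallel gripper is mounted at the origin on the work surface. World frame = base frame: x ahead of the robot, y to its left, z up, the work surface at z = 0. Lengths are in m, angles in rad, forces in N, time in s.
With the tool pointing down it reaches from about 0.425 to 1.125 m from the base axis. Payload 14.9 kg.
Tool frame: the origin (TCP) lies midway between the tips of the shut fingers; the grasp point (between the pads) lies env.hold_point_z behind it (env.hold_point_z is the distance from the TCP to the grasp point, in m); z points along the fingers, y is the line along which they close (so a half turn about z gives the same grasp; the last joint's range is limited). The gripper opens to 91 mm and grips with 3 to 60 N. Pads are 32 mm wide; open, the fingers measure 118 mm over their backs; the gripper's body (76 mm by 178 mm) begins 60 mm behind the grasp point.
Start: joints at [1.079, 0.379, 1.734, -0, 1.028, -0.033], TCP at [0.31, 0.628, 0.214] pointing down, gripper open.
Joint ranges: [-2.77, 2.77], [-0.74, 2.19], [0, 2.66], [-1.06, 4.2], [0.31, 2.87], [-3.08, 3.08]. Speed limits (rad/s): [1.89, 1.89, 2.39, 3.14, 3.14, 3.14].

### API

Orientations are given as a unit quaternion [w, x, y, z].
In Python, from workcell import status, viewer, ticket, env gives the robot as it stands. The module is installed in compiled form; this text tells all that it offers.
- The arm moves only by the tool play_rows, never from a script. Its argument "increments" is a list that holds one entry, the list of rows, each a list of 7 numbers: the gripper command: -1 is shut, 1 is fully open, values between are in proportion, then the shift along the tool's x, y, z in cm, then the turn, a rotation vector about the tool's x, y, z in degrees. A call has 1 to 20 rows; each row is the pose to reach, as a shift and turn from the pose commanded when the call began, along the tool's axes at that moment; what a row does not reach only later rows make up. A row lasts 1/8 s, in which the tool goes at most 62.5 mm and 10.7 degrees, less where a joint would pass 70% of its speed; a pose out of reach is approached as far as the arm can. A call with a gripper value outside its range is refused whole. The fingers move at their own pace and stop on an object; "grip_force" is the grip in N (left out, the last holds). Time passes only in rows, so rows that repeat a pose let the fingers close. It gives the time, the measured TCP pose, the force, the opening and the grip force at its end, in the units of the state.
- status.get_obs(): the state, without advancing time (a new reading comes with each control period).
- viewer.capture(name): name is "scene" or "top"; returns the picture (480x640x3 uint8, red, green, blue); there is no depth.
- viewer.calibration(name): a dict with "vfov" (degrees; the focal length in pixels is half the picture's height over the tangent of half this angle, whatever the lens; pixels are square), "cx", "cy" (the principal point, pixels), "cam_to_world" (4x4, takes a point from camera to world coordinates). Camera axes: x right, y up, looking along -z (the intrinsics and any distortion apply to the point x, -y, -z); pixel columns grow to the right and rows downward; lengths in m; the calibration is good to about 2 mm. A picture is of the moment at which its call begins. calibration takes no time and is no camera call.
- ticket.sign_off(): hands the job in; it is judged then, once.
The state is a dict: "time": time; "joint_positions": joint angles; "joint_vel": joint speeds; "effort": joint torques, N m; "tool_pos": TCP position; "eef_rot": TCP orientation; "ft_force": force on the tool from outside, world axes, zero at the start; "wrist_torque": the same for the moment, N m; "width": finger opening in m; "grasp_force": force on a finger pad.
Only numpy, scipy, OpenCV 4.12 (cv2) and the standard library are available. Lean on these libraries where they do the work, as an engineer would, in place of code of your own. Each camera call takes 0.05 s, during which the arm holds its last target. There are 200 camera calls.

### The job

On the jig, turn the slim knurled iris ring until its white mark lines up with the green mark, keeping gripper and mallet off the fixed black rings above and below it. Then pick up the mallet and strike the red sprung pin fully home with a brisk blow or two (hammered, not slowly pushed, and never with the gripper itself), which locks the setting. Set the mallet back in its wooden rest as you found it, leaving the steel objective on the jig and the black eyepiece standing between jig and rest where they are.

Things in the scene. Friction and masses are not known exactly. Their poses are not given: they have to be found in the camera images.
- jig: Fixed aluminium jig plate 160 x 240 x 14 mm (x, y, z); origin under its centre, on the table. It carries the ring unit (axis vertical, at x 0, y +60 mm) and the pin (at x 0, y -65 mm). A loose steel objective (24 mm across, 42 mm high) stands on it near x +55, y -5 mm and must stay there.
- collar: The fixed black rings of the ring unit, on the jig. Origin on the unit's vertical axis, on the jig's top face (14 mm above the table). Lower fixed ring: 58 mm diameter, 0 to 24 mm above the origin. Upper fixed ring: 50 mm diameter, 33 to 44 mm above the origin, with a small lens on top (total 47 mm). Its x axis points, level, at the green mark.
- index_mark (a point): The green mark: a 5 mm wide radial line on top of the upper fixed ring, running out to its edge; the point is at the edge, 25 mm from the unit's axis, 58 mm above the table. It does not move, but its direction differs from one start to the next.
- ring_mark (a point): The white mark, 5 mm wide, on the upper ledge of the slim dark knurled iris ring, which is sandwiched between the fixed rings: 64 mm diameter, 9 mm thick, 24 to 33 mm above the collar's origin (38 to 47 mm above the table). The point is 29 mm from the unit's axis, on top of the ring, and turns with it.
- iris (a joint): Angle of the iris ring in rad, anticlockwise seen from above, 0 when the white mark points along the jig's x axis; stops at -1.2 and 1.4. Light friction (0.06 N m); stays where it is left. The turn still needed is the angle from the white mark to the green mark about the unit's axis: clockwise, 0.4 to 1.5 rad.
- pin (a joint): How far the red pin is down, in m: 0 fully up, 0.012 fully home against its stop. It starts up to 2 mm down. It takes about 8 N of friction plus a light spring (200 N/m) to move it; the friction holds it where it is left, it does not spring back.
- pin_top (a point): Centre of the flat top of the red pin's head (20 mm diameter, 6 mm thick). 48 mm above the table when fully up, 36 mm when home, its head then sitting on its steel sleeve (28 mm diameter, top 30 mm above the table).
- mallet: Small mallet, 0.25 kg more or less. Steel head, a vertical cylinder 30 mm in diameter and 80 mm long with a white nylon face at each end; the origin is the centre of its lower face, z up. The blue handle, 18 mm wide (y) and 24 mm tall (z) with flat sides, runs level along -x from the head at 40 mm above the origin (its mid-height) and ends 190 mm from the origin.
- mallet_handle (a point): A good place to grip the handle: its middle line, 48 mm from the head's axis; free to both sides on the rest.
- rest: Fixed wooden mallet rest, base 210 x 90 x 12 mm (x, y, z), origin under its centre on the table. The mallet's head stands on the base at x +60 mm, y 0 (black spot); its handle lies along -x in an open-topped fork at x -75 mm: slot 30 mm wide, bottom 40 mm and tops 58 mm above the table, 12 mm long in x. Mallet and rest axes are then parallel.
- objective: Loose steel microscope objective, 24 mm diameter, 42 mm high, standing on the jig; leave alone. Origin under its centre.
- eyepiece: Loose eyepiece, 34 mm diameter at most, 56 mm high, standing on its steel tube on the table between jig and rest; leave alone. Origin under its centre.
Not all that is in view belongs to the job. Several things look just like the rest: the one meant starts farthest from the robot's base. Leave any orange look-alike of the mallet alone.

How it is judged:
By the outcome, as a careful person would: the job done as asked, in the order asked, and still so for the second after the job is handed in, with the robot touching nothing.
It also fails if it takes over 58 s, if anything falls off the work surface, if the arm or the gripper's body presses on something with over 40 N, if the wrist force passes 120 N, or if a joint passes its speed limit or range.

## Working session

There is one attempt and no reset: what is moved stays moved. The work goes in short steps, Python scripts to look and compute and a tool call to move; the robot and the scene stay as the last step left them, time stands still between calls to the robot, and variables do not carry over. Pictures are saved under pics/ and viewed, at most 10 in all, crops included, and the job is handed in when it is done.

Besides the shell and the picture viewer there is one more tool, called after "Request:" by a JSON object that holds its "op" and its "data", one argument or row to a line. play_rows: Moves the arm, as the interface text tells. Its arguments: {"type":"object","properties":{"increments":{"type":"array","items":{"type":"array","items":{"type":"array","items":{"type":"number"}}}},"grip_force":{"type":"number"}},"required":["increments"]}

```bash
mkdir -p pics; python3 - <<'E'
from workcell import status,viewer,env
import cv2,numpy as np
np.set_printoptions(precision=4,suppress=True)
o=status.get_obs()
for k in o: print(k,o[k])
print(env.hold_point_z)
for n in("scene","top"):
    im=viewer.capture(n); cv2.imwrite(f"pics/{n}0.png",im[:,:,::-1]); print(n,viewer.calibration(n))
E
```

```text
time 0.0
joint_positions [ 1.0787  0.3794  1.7348  0.      1.0285 -0.0333]
joint_vel [ 0.0008  0.0001 -0.0004 -0.0019  0.0004  0.0004]
effort [  0.0019 -76.3714 -43.4369   0.0651   0.0423  -0.0001]
tool_pos [0.3098 0.6273 0.2133]
eef_rot [-0.0002  0.2274  0.9738 -0.0005]
ft_force [ 0.7807  0.1847 -0.8166]
wrist_torque [-0.0119 -0.0401 -0.0063]
grasp_force 0.0
width 0.09091973405752951
0.0188
scene {'vfov': 49.24018605989326, 'cx': 321.11165412408786, 'cy': 243.29965090279188, 'cam_to_world': array([[-0.5018, -0.6296,  0.5932,  1.0246],
       [ 0.865 , -0.368 ,  0.3411,  0.2916],
       [ 0.0036,  0.6843,  0.7292,  0.7381],
       [ 0.    ,  0.    ,  0.    ,  1.    ]])}
top {'vfov': 44.40422124695556, 'cx': 323.38817689168354, 'cy': 235.84680943899687, 'cam_to_world': array([[-0.001 ,  0.9949, -0.1011,  0.3487],
       [-1.    , -0.0006,  0.0036, -0.0391],
       [ 0.0035,  0.1011,  0.9949,  1.2043],
       [ 0.    ,  0.    ,  0.    ,  1.    ]])}
```

View pics/scene0.png

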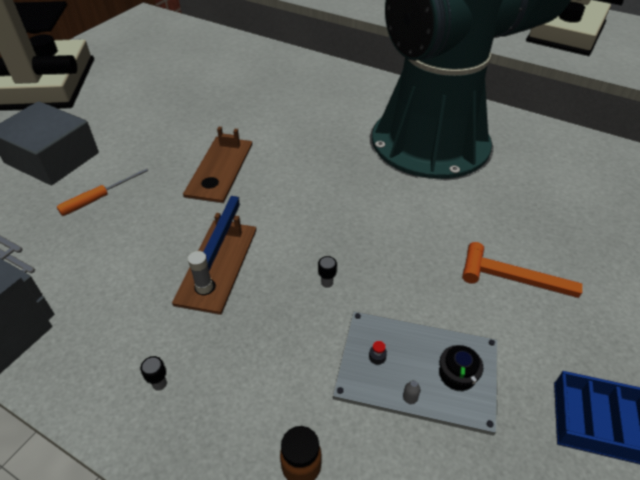

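View pics/top0.png

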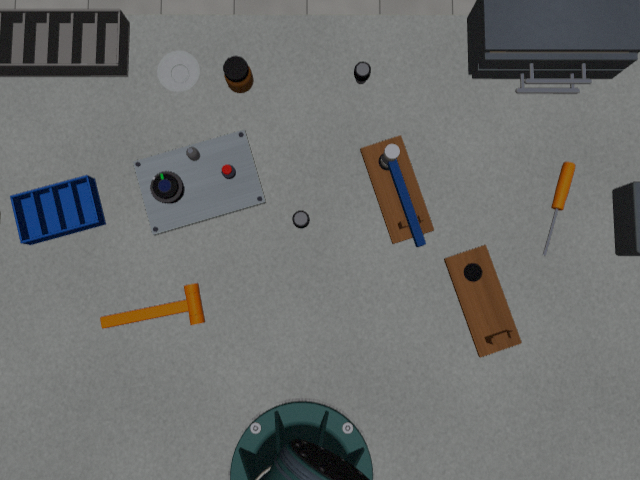

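```bash
python3 - <<'E'
import cv2,numpy as np
t=cv2.imread("pics/top0.png");s=cv2.imread("pics/scene0.png")
f=lambda im,x,y,w,h,k:cv2.resize(im[y:y+h,x:x+w],None,fx=k,fy=k,interpolation=cv2.INTER_CUBIC)
a=f(t,130,125,140,115,2.857)[:300,:400]
b=f(s,430,335,67,50,6)[:300,:400]
c=f(t,355,130,85,120,2.5)[:300,:212]
e=f(s,170,190,95,125,2.4)[:300,:228]
g=f(t,146,168,40,37,8)[:300,:320]
m=np.zeros((600,800,3),np.uint8)
for im,x,y in((a,0,0),(b,400,0),(c,0,300),(e,220,300),(g,470,300)): m[y:y+im.shape[0],x:x+im.shape[1]]=im
cv2.imwrite("pics/m1.png",cv2.convertScaleAbs(m,alpha=1.5))
E
```

```text
(no output)
```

View pics/m1.png

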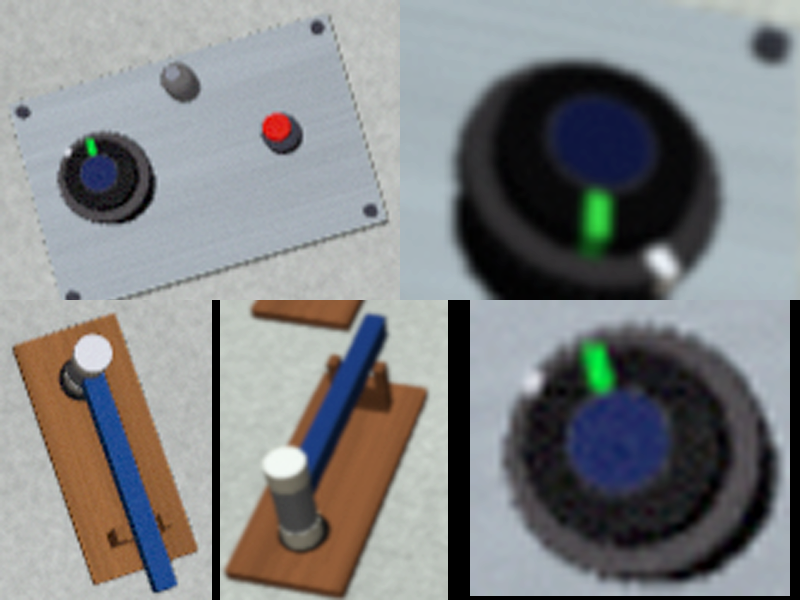

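```bash
cat > h.py <<'E'
import cv2,numpy as np
from workcell import viewer,status
np.set_printoptions(precision=4,suppress=True)
def ray(n,u,v):
    c=viewer.calibration(n);f=240/np.tan(np.radians(c["vfov"]/2));T=c["cam_to_world"]
    return T[:3,3],T[:3,:3]@np.array([(u-c["cx"])/f,-(v-c["cy"])/f,-1])
def atz(n,p,z):
    o,d=ray(n,*p);return o+d*(z-o[2])/d[2]
def px(n,P):
    c=viewer.calibration(n);f=240/np.tan(np.radians(c["vfov"]/2));T=c["cam_to_world"]
    q=T[:3,:3].T@(np.array(P)-T[:3,3]);return np.array([c["cx"]-f*q[0]/q[2],c["cy"]+f*q[1]/q[2]])
def tri(a,b):
    A=[];B=[]
    for n,p in(("top",a),("scene",b)):
        o,d=ray(n,*p);d=d/np.linalg.norm(d);M=np.eye(3)-np.outer(d,d);A.append(M);B.append(M@o)
    return np.linalg.lstsq(np.vstack(A),np.hstack(B),rcond=None)[0]
def blob(im,box,lo,hi):
    x,y,w,h=box;H=cv2.cvtColor(im[y:y+h,x:x+w],cv2.COLOR_BGR2HSV);m=cv2.inRange(H,lo,hi)
    n,l,s,c=cv2.connectedComponentsWithStats(m)
    if n<2:return None
    i=1+np.argmax(s[1:,4]);return c[i]+[x,y],s[i,4]
E
cat > m.py <<'E'
from h import *
import sys
t=cv2.imread(sys.argv[1]);s=cv2.imread(sys.argv[2])
R=((0,150,60),(8,255,255));G=((45,130,70),(75,255,255));Bl=((110,90,30),(130,255,255));W=((0,0,int(sys.argv[3])),(180,60,255))
for nm,bt,bs,c,z in(("red",(215,155,30,30),(365,335,30,35),R,.047),("lens",(146,168,40,37),(435,340,50,45),Bl,.061),
  ("green",(146,168,40,37),(435,340,50,45),G,.058),("white",(146,168,40,37),(435,340,60,50),W,.047),
  ("mface",(375,138,28,25),(182,245,30,22),W,.092)):
    a=blob(t,bt,*c);b=blob(s,bs,*c);print(nm,a,b)
    if a and b:print("   top",atz("top",a[0],z),"scene",atz("scene",b[0],z),"tri",tri(a[0],b[0]))
E
python3 m.py pics/top0.png pics/scene0.png 125
python3 - <<'E'
from h import *
t=cv2.imread("pics/top0.png")
# handle axis top
x,y,w,h=(375,150,65,100)
m=cv2.inRange(cv2.cvtColor(t[y:y+h,x:x+w],cv2.COLOR_BGR2HSV),(105,120,40),(130,255,255))
p=cv2.findNonZero(m)[:,0]+[x,y];v=cv2.fitLine(p.astype(np.float32),2,0,.01,.01).ravel();print(v,len(p),p[:,1].min(),p[:,1].max())
for yy in(p[:,1].min(),p[:,1].max()+1):print(atz("top",(v[2]+(yy-v[3])*v[0]/v[1],yy),.064))
for n,q in(("jc",(245.5,130)),("jc",(265,203)),("ep",(301,219))):print(n,q,atz("top",q,.014 if n=="jc" else .056))
for q in((361,150),(403,136),(434,232),(392,244)):print("rest",atz("top",q,.012))
E
```

```text
red (array([226.5217, 169.1449]), np.int32(69)) (array([378.6429, 346.4107]), np.int32(112))
   top [0.6005 0.1503 0.047 ] scene [0.6049 0.1526 0.047 ] tri [0.6017 0.1513 0.0415]
lens (array([164.1102, 185.252 ]), np.int32(127)) (array([463.0591, 358.1281]), np.int32(203))
   top [0.5653 0.2703 0.061 ] scene [0.5688 0.2716 0.061 ] tri [0.566  0.2714 0.0569]
green (array([161.45, 175.7 ]), np.int32(20)) (array([462.4, 370.5]), np.int32(30))
   top [0.585  0.2769 0.058 ] scene [0.5868 0.2776 0.058 ] tri [0.5854 0.2775 0.0558]
white (array([152.9123, 172.3596]), np.int32(114)) (array([482.7508, 348.8852]), np.int32(305))
   top [0.594  0.2971 0.047 ] scene [0.5289 0.2916 0.047 ] tri [0.5786 0.2852 0.112 ]
mface (array([391.848 , 150.5789]), np.int32(171)) (array([191.4861, 254.8025]), np.int32(395))
   top [ 0.6271 -0.1755  0.092 ] scene [ 0.6299 -0.1828  0.092 ] tri [ 0.6291 -0.1784  0.0932]
[  0.3311   0.9436 406.3542 202.7431] 833 159 246
[ 0.6172 -0.1771  0.064 ]
[ 0.4427 -0.235   0.064 ]
jc (245.5, 130) [0.6902 0.1177 0.014 ]
jc (265, 203) [0.5373 0.0759 0.014 ]
ep (301, 219) [0.4988 0.0007 0.056 ]
rest [ 0.6484 -0.1215  0.012 ]
rest [ 0.678  -0.2089  0.012 ]
rest [ 0.4776 -0.2692  0.012 ]
rest [ 0.4531 -0.1832  0.012 ]
```

```bash
python3 - <<'E'
from h import *
t=cv2.imread("pics/top0.png");s=cv2.imread("pics/scene0.png")
def wc(im,x,y,w,h):
    g=im[y:y+h,x:x+w].min(2).astype(float);g=np.clip(g-np.median(g)-15,0,None)
    Y,X=np.mgrid[y:y+h,x:x+w];print(g.astype(int));return np.array([(g*X).sum(),(g*Y).sum()])/g.sum()
a=wc(t,150,175,7,7);b=wc(s,469,374,9,10);print(a,b)
A={"top":np.array([.5653,.2703]),"scene":np.array([.5688,.2716])}
for n,p in(("top",a),("scene",b)):
    d=atz(n,p,.047)[:2]-A[n];print(n,d,np.linalg.norm(d),np.degrees(np.arctan2(d[1],d[0])))
E
```

```text
[[ 0  0  0  2  0  0  0]
 [ 0  2  2  5  0  0  0]
 [ 2  1  5 19 11  0  0]
 [ 0  0  7 26  7  0  0]
 [ 0  0  0  0  0  0  0]
 [ 0  0  0  0  0  0  0]
 [ 0  0  0  0  0  0  0]]
[[ 0  0  0  0  0  0  0  0  0]
 [ 0  0  0  0  0  0  0  0  0]
 [ 0  0  0 27 38 21  0  0  0]
 [ 0  0 35 72 78 57 12  0  0]
 [ 0  0 34 74 88 77 43  0  0]
 [ 0  0  9 48 77 83 62 17  0]
 [ 0  0  0 11 49 69 58 21  0]
 [ 0  0  0  0 13 36 32 16 22]
 [ 0  0  0  0  0 10 21 28 40]
 [ 0  0  0  0  0  5 23 39 44]]
[152.9101 177.3034] [473.8478 379.076 ]
top [0.0187 0.0266] 0.03249066295953131 54.844421578563725
scene [0.0159 0.025 ] 0.029635967256094117 57.49235271353435
```

Request:
{"op": "play_rows", "data": {
  "increments": [
    [[1, -10, -5.3, 0, 0, 0, 0], [1, -20, -10.6, 0, 0, 0, 0], [1, -30, -15.9, 2, 0, 0, 0], [1, -38.84, -20.56, 5, 0, 0, 0], [1, -38.84, -20.56, 8, 0, 0, 0], [1, -38.84, -20.56, 10, 0, 0, 0], [1, -38.84, -20.56, 10, 0, 0, 0], [1, -38.84, -20.56, 10, 0, 0, 0], [1, -38.84, -20.56, 10, 0, 0, 0], [1, -38.84, -20.56, 10, 0, 0, 0]]
  ]
}}

```text
time: 1.35
tool_pos: [0.5669, 0.2724, 0.1146]
eef_rot: [0.0, 0.227, 0.974, 0.0]
ft_force: [-0.6, -0.8, 0.7]
width: 0.0911
grasp_force: 0.0
```

Request:
{"op": "play_rows", "data": {
  "increments": [
    [[1, 0, 0, 4, 0, 0, 0], [1, 0, 0, 7, 0, 0, 0], [1, 0, 0, 8.66, 0, 0, 0], [1, 0, 0, 8.66, 0, 0, 0], [0.6, 0, 0, 8.66, 0, 0, 0], [0.45, 0, 0, 8.66, 0, 0, 0], [0.3, 0, 0, 8.66, 0, 0, 0], [0.3, 0, 0, 8.66, 0, 0, 0], [0.3, 0, 0, 8.66, 0, 0, 0], [0.3, 0, 0, 8.66, 0, 0, 0]]
  ],
  "grip_force": 8
}}

```text
time: 2.6
tool_pos: [0.5664, 0.2701, 0.0277]
eef_rot: [-0.001, 0.227, 0.974, -0.001]
ft_force: [-4.1, -11.1, 9.7]
width: 0.0633
grasp_force: 8.0
```

```bash
python3 - <<'E'
from h import *
t=viewer.capture("top")[:,:,::-1];s=viewer.capture("scene")[:,:,::-1];print(status.get_obs()["ft_force"])
f=lambda im,x,y,w,h,k:cv2.resize(im[y:y+h,x:x+w],None,fx=k,fy=k,interpolation=cv2.INTER_CUBIC)
cv2.imwrite("pics/g1.png",cv2.convertScaleAbs(np.hstack([f(t,125,130,100,100,4),f(s,410,300,100,100,4)]),alpha=1.5))
E
```

```text
[ -4.8038 -10.1389   9.4057]
```

View pics/g1.png

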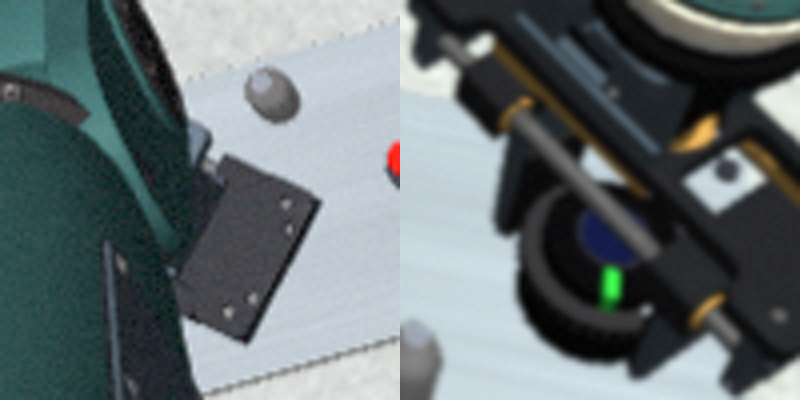

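Request:
{"op": "play_rows", "data": {
  "increments": [
    [[0.3, 0, -0.12, 0, 0, 0, 0], [0.3, 0, -0.12, -0.1, 0, 0, 0], [0.3, 0, -0.12, -0.1, 0, 0, 0]]
  ]
}}

```text
time: 3.08
tool_pos: [0.5664, 0.27, 0.0282]
eef_rot: [-0.0, 0.227, 0.974, -0.0]
ft_force: [-0.9, -3.1, -4.6]
width: 0.064
grasp_force: 8.0
```

Request:
{"op": "play_rows", "data": {
  "increments": [
    [[0.3, 0, -0.03, 0.03, 0, 0, 5], [0.3, 0, -0.03, 0.03, 0, 0, 12], [0.3, 0, -0.03, 0.03, 0, 0, 20], [0.3, 0, -0.03, 0.03, 0, 0, 28], [0.3, 0, -0.03, 0.03, 0, 0, 34], [0.3, 0, -0.03, 0.03, 0, 0, 37], [0.3, 0, -0.03, 0.03, 0, 0, 37], [0.3, 0, -0.03, 0.03, 0, 0, 37]]
  ]
}}

```text
time: 4.08
tool_pos: [0.566, 0.2696, 0.028]
eef_rot: [-0.0, 0.525, 0.851, -0.001]
ft_force: [-3.7, -5.8, 2.7]
width: 0.0638
grasp_force: 8.0
```

Request:
{"op": "play_rows", "data": {
  "increments": [
    [[0.6, 0, 0, 0, 0, 0, 0], [1, 0, 0, 0, 0, 0, 0], [1, 0, 0, 0, 0, 0, 0], [1, 0, 0, -5, 0, 0, 0], [1, 0, 0, -11, 0, 0, 0], [1, 0, 0, -15, 0, 0, 0], [1, -4, 0, -15, 0, 0, 0], [1, -9, 0, -15, 0, 0, 0], [1, -12, 0, -15, 0, 0, 0], [1, -12, 0, -15, 0, 0, 0]]
  ]
}}

```text
time: 5.32
tool_pos: [0.6212, 0.1613, 0.1781]
eef_rot: [0.0, 0.526, 0.851, 0.0]
ft_force: [-0.1, 0.4, -0.6]
width: 0.091
grasp_force: 0.0
```

```bash
python3 - <<'E'
from h import *
t=viewer.capture("top")[:,:,::-1];s=viewer.capture("scene")[:,:,::-1];cv2.imwrite("pics/t2.png",t);cv2.imwrite("pics/s2.png",s)
f=lambda im,x,y,w,h,k:cv2.resize(im[y:y+h,x:x+w],None,fx=k,fy=k,interpolation=cv2.INTER_CUBIC)
cv2.imwrite("pics/g2.png",cv2.convertScaleAbs(np.hstack([f(t,130,160,50,50,8),f(s,437,340,50,50,8)]),alpha=1.5))
E
```

```text
(no output)
```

View pics/g2.png

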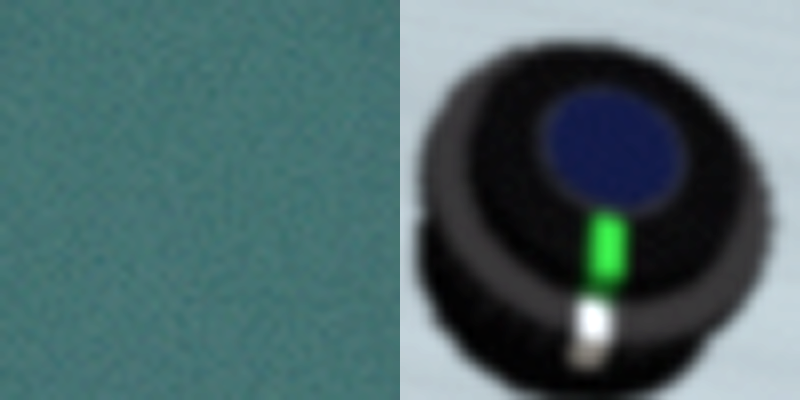

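```bash
python3 - <<'E'
from h import *
s=cv2.imread("pics/s2.png").astype(float)
x,y,w,h=(450,350,30,40);c=s[y:y+h,x:x+w];Y,X=np.mgrid[y:y+h,x:x+w]
ce=lambda g:np.array([(g*X).sum(),(g*Y).sum()])/g.sum()
lens=blob(s.astype(np.uint8),(437,340,50,50),(110,90,30),(130,255,255))[0]
g=np.clip(c[...,1]-np.maximum(c[...,0],c[...,2])-30,0,None)
wm=c.min(2);wm=np.clip(wm-60,0,None)*(Y>374)*(Y<386)*(X>456)*(X<466)
print("w px",wm[22:37,4:18].astype(int))
top=ce(wm);gc=ce(g);L=atz("scene",lens,.061)[:2]
print(lens,gc,top,L)
for ax in(L,L-[.001,0],L-[0,.001]):
  for p,z in((gc,.058),(top,.047)):
    d=atz("scene",p,z)[:2]-ax;print(np.linalg.norm(d),np.degrees(np.arctan2(d[1],d[0])))
E
```

```text
w px [[  0   0   0   0   0   0   0   0   0   0   0   0   0   0]
 [  0   0   0   0   0   0   0   0   0   0   0   0   0   0]
 [  0   0   0   0   0   0   0   0   0   0   0   0   0   0]
 [  0   0   0   0   0   0   0   0   0   0   0   0   0   0]
 [  0   0   0   0   0   0   0   0   0   0   0   0   0   0]
 [  0   0   0   0   0  10  35  29   6   0   0   0   0   0]
 [  0   0   0   0   0  51  92  89  57  11   0   0   0   0]
 [  0   0   0   0   3  62 107 112  85  34   0   0   0   0]
 [  0   0   0   0   1  60 106 113  89  37   0   0   0   0]
 [  0   0   0   0   0  51  94 101  80  31   0   0   0   0]
 [  0   0   0   0   0  32  63  70  54  12   0   0   0   0]
 [  0   0   0   0   0  17  32  31  15   0   0   0   0   0]
 [  0   0   0   0   0   9  18  11   0   0   0   0   0   0]
 [  0   0   0   0   0   0   0   0   0   0   0   0   0   0]
 [  0   0   0   0   0   0   0   0   0   0   0   0   0   0]]
[463.2275 358.0474] [462.4508 370.6956] [460.7346 380.0068] [0.5685 0.2717]
0.01953062483470984 18.08178666956135
0.028645533389053873 18.003148976039764
0.020483590859549077 17.21358851380015
0.029598186641057202 17.40484589584678
0.019863758782145077 20.824822762818222
0.02897021730993423 19.884403188756526
```

Request:
{"op": "play_rows", "data": {
  "increments": [
    [[1, -4, -2.6, 0, 0, 0, 10], [1, -9, -5.8, 0, 0, 0, 20], [1, -14, -9.1, 0, 0, 0, 30], [1, -19, -12.3, 0, 0, 0, 40], [1, -24, -15.6, 0, 0, 0, 50], [1, -28, -18.2, 0, 0, 0, 60], [1, -29.6, -19.26, 0, 0, 0, 70], [1, -29.6, -19.26, 2, 0, 0, 80], [1, -29.6, -19.26, 4, 0, 0, 90], [1, -29.6, -19.26, 4, 0, 0, 98.4], [1, -29.6, -19.26, 4, 0, 0, 98.4], [1, -29.6, -19.26, 4, 0, 0, 98.4]]
  ]
}}

```text
time: 6.92
tool_pos: [0.5818, -0.1877, 0.1383]
eef_rot: [0.0, 0.987, 0.161, 0.0]
ft_force: [0.1, 0.5, -0.0]
width: 0.0912
grasp_force: 0.0
```

```bash
python3 - <<'E'
from h import *
s=viewer.capture("scene")[:,:,::-1];cv2.imwrite("pics/s3.png",s);o=status.get_obs();print(o["tool_pos"],o["eef_rot"],o["joint_positions"])
cv2.imwrite("pics/g3.png",cv2.convertScaleAbs(cv2.resize(s[150:330,130:330],None,fx=3,fy=3,interpolation=cv2.INTER_CUBIC),alpha=1.4))
E
```

```text
[ 0.5818 -0.1878  0.1384] [0.0001 0.987  0.1608 0.0003] [-0.3504  0.3418  1.9503  0.0001  0.8489  0.8974]
```

View pics/g3.png

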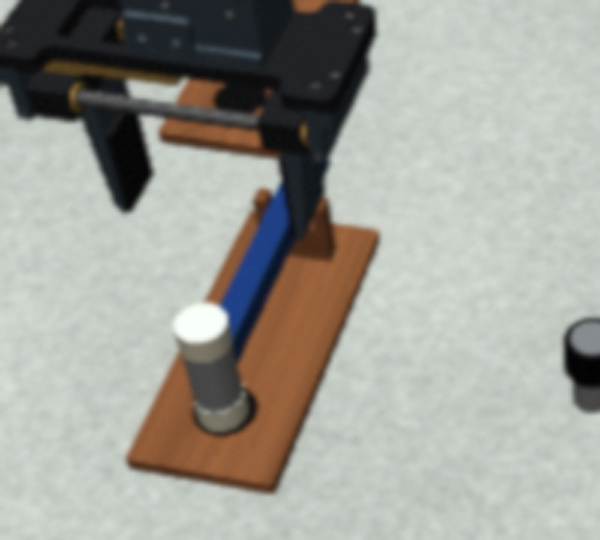

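Request:
{"op": "play_rows", "data": {
  "increments": [
    [[1, -0.1, 0.18, 4, 0, 0, 0], [1, -0.1, 0.18, 8, 0, 0, 0], [1, -0.1, 0.18, 10.5, 0, 0, 0], [1, -0.1, 0.18, 10.5, 0, 0, 0], [0, -0.1, 0.18, 10.5, 0, 0, 0], [-0.5, -0.1, 0.18, 10.5, 0, 0, 0], [-0.7, -0.1, 0.18, 10.5, 0, 0, 0], [-0.8, -0.1, 0.18, 10.5, 0, 0, 0], [-0.8, -0.1, 0.18, 10.5, 0, 0, 0], [-0.8, -0.1, 0.18, 10.5, 0, 0, 0]]
  ],
  "grip_force": 6
}}

```text
time: 8.22
tool_pos: [0.5811, -0.1903, 0.033]
eef_rot: [0.0, 0.987, 0.159, -0.0]
ft_force: [-0.3, -0.4, -0.1]
width: 0.0341
grasp_force: 0.0
```

Request:
{"op": "play_rows", "data": {
  "increments": [
    [[-0.9, 0, 0, 0, 0, 0, 0], [-0.9, 0, 0, 0, 0, 0, 0], [-0.9, 0, 0, 0, 0, 0, 0], [-0.9, 0, 0, 0, 0, 0, 0], [-0.9, 0, 0, 0, 0, 0, 0]]
  ]
}}

```text
time: 8.85
tool_pos: [0.5811, -0.1903, 0.033]
eef_rot: [0.0, 0.987, 0.159, 0.0]
ft_force: [0.3, -0.5, -0.1]
width: 0.0183
grasp_force: 6.0
```

Request:
{"op": "play_rows", "data": {
  "increments": [
    [[-0.9, 0, 0, 0, 0, 0, 0], [-0.9, 0, 0, 0, 0, 0, 0], [-0.9, 0, 0, 0, 0, 0, 0], [-0.9, 0, 0, -0.5, 0, 0, 0], [-0.9, 0, 0, -2, 0, 0, 0], [-0.9, 0, 0, -5, 0, 0, 0], [-0.9, 0, 0, -8, 0, 0, 0], [-0.9, 0, 0, -10, 0, 0, 0], [-0.9, 0, 0, -10, 0, 0, 0]]
  ],
  "grip_force": 60
}}

```text
time: 9.98
tool_pos: [0.5819, -0.1905, 0.1347]
eef_rot: [0.001, 0.987, 0.159, 0.001]
ft_force: [0.0, -0.3, -2.5]
width: 0.0176
grasp_force: 60.0
```

```bash
python3 - <<'E'
from h import *
o=status.get_obs();print(o["tool_pos"],o["eef_rot"],o["width"],o["ft_force"])
R=((0,150,60),(8,255,255))
s=viewer.capture("scene")[:,:,::-1];cv2.imwrite("pics/s4.png",s)
# red top-face: compare with predicted pixels for jig fit (robot frame ~ top frame)
for z in(.046,.048):
  print(z,[atz(n,blob(cv2.imread(p),b,*R)[0],z) for n,p,b in(("top","pics/top0.png",(215,155,30,30)),("scene","pics/scene0.png",(365,335,30,35)))])
ax=np.array([.5655,.2697])
for d in(15.3,16.4):
  a=np.radians(d);print(d,ax-.125*np.array([-np.sin(a),np.cos(a)]))
t=cv2.imread("pics/top0.png")
x,y,w,h=(215,155,30,30);print(t[160:178,218:236,2])
E
```

```text
[ 0.5819 -0.1905  0.1347] [0.0007 0.9873 0.1591 0.0012] 0.017599110078517166 [ 0.0195 -0.2785 -2.4735]
0.046 [array([0.6008, 0.1504, 0.046 ]), array([0.6043, 0.1524, 0.046 ])]
0.048 [array([0.6003, 0.1501, 0.048 ]), array([0.6055, 0.1528, 0.048 ])]
15.3 [0.5985 0.1491]
16.4 [0.6008 0.1498]
[[111 110 109 111 110 109 108 109 109 107 110 110 108 109 106 107 110 106]
 [110 108 111 109 110 110 108 109 108 109 110 107 108 110 110 108 109 109]
 [108 109 108 108 110 110 110 107 110 111 107 107 111 107 108 108 109 107]
 [110 111 109 106 108 107 109 109 108 110 109 108 109 109 106 107 107 108]
 [109 112 110 110 109 110 110 124 131 128 108  84  99 106 107 109 109 109]
 [109 107 109 111 111 125 138 142 144 144 136 122  81  78  90 112 109 109]
 [109 110 110 111 120 143 146 149 147 148 147 146 125  48  57  95 110 109]
 [109 108 106 109 136 146 148 148 147 146 148 148 142  82  41  64  96 109]
 [109 109 108  98 145 146 147 147 149 147 147 147 144 107  42  42  67 107]
 [111 109 107 100 147 148 147 148 147 149 145 148 144 113  44  41  46  86]
 [112 110 108 101 144 148 146 148 149 146 146 147 145 101  39  43  41  60]
 [111 111 105  85 102 148 148 147 149 147 148 147 138  63  39  43  40  49]
 [111 108 106  68  57 123 145 147 147 147 146 134  98  39  45  40  40  39]
 [108 108 108  95  51  74 103 124 129 130 124  88  48  42  41  37  27  44]
 [110 110 110 108  67  42  46  76  83  83  73  47  43  44  38  39  17  51]
 [113 110 110 110  97  51  35  45  37  45  42  41  42  41  39  29  22  79]
 [112 110 109 110 109  94  44  46  46  43  41  41  40  34  25  21  60 102]
 [110 112 109 110 110 110  90  39  28  36  38  31  25  19  24  62  99 108]]
```

Request:
{"op": "play_rows", "data": {
  "increments": [
    [[-0.9, 1, -4, 0, 0, 0, 0], [-0.9, 2.2, -9, 0, 0, 0, 0], [-0.9, 3.5, -14.5, 0, 0, 0, 0], [-0.9, 5, -20, 0, 0, 0, 0], [-0.9, 6, -25, 0, 0, 0, 0], [-0.9, 7, -29, 0, 0, 0, 0], [-0.9, 7.7, -31.2, 0, 0, 0, 0], [-0.9, 7.7, -31.72, 0, 0, 0, 0], [-0.9, 7.7, -31.72, 0, 0, 0, 0], [-0.9, 7.7, -31.72, 0, 0, 0, 0]]
  ]
}}

```text
time: 11.28
tool_pos: [0.5544, 0.1342, 0.1327]
eef_rot: [0.0, 0.987, 0.159, -0.0]
ft_force: [0.4, -0.5, -2.7]
width: 0.0177
grasp_force: 60.0
```

```bash
python3 - <<'E'
from h import *
t=viewer.capture("top")[:,:,::-1];s=viewer.capture("scene")[:,:,::-1];o=status.get_obs();print(o["tool_pos"],o["eef_rot"],o["ft_force"])
f=lambda im,x,y,w,h,k:cv2.resize(im[y:y+h,x:x+w],None,fx=k,fy=k,interpolation=cv2.INTER_CUBIC)
P=np.array([.6005,.150]);print(px("scene",[*P,.108]),px("scene",[*P,.188]),px("top",[*P,.188]))
cv2.imwrite("pics/g5.png",cv2.convertScaleAbs(np.hstack([f(t,185,110,100,120,4),f(s,330,260,100,120,4)]),alpha=1.4))
E
```

```text
[0.5546 0.1343 0.1329] [ 0.      0.9873  0.1587 -0.0001] [ 0.0017  0.3035 -2.6733]
[381.8592 320.6138] [387.129  286.1521] [213.8313 152.043 ]
```

View pics/g5.png

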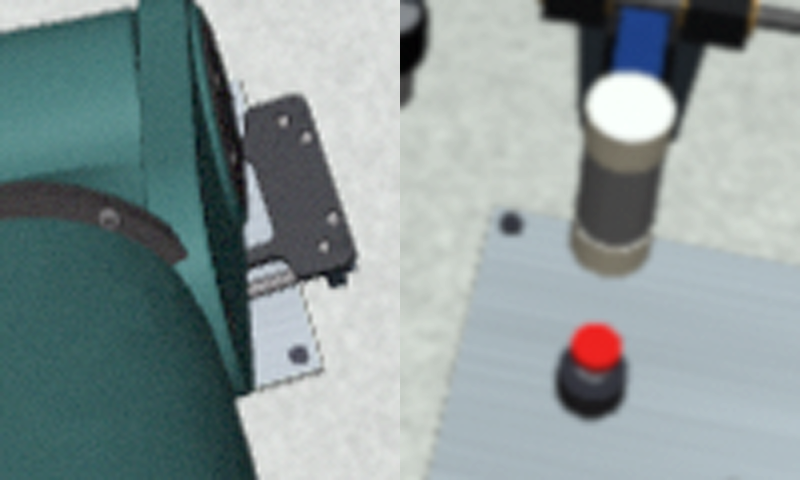

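```bash
python3 - <<'E'
from h import *
for p,z in(((387.4,286.6),.192),((382.8,325.),.112),((379,346.4),.047),((379,346.4),.048),((379,346.4),.046)):print(z,atz("scene",p,z))
E
```

```text
0.192 [0.6041 0.1517 0.192 ]
0.112 [0.6094 0.1553 0.112 ]
0.047 [0.6046 0.1531 0.047 ]
0.048 [0.6052 0.1533 0.048 ]
0.046 [0.604  0.1529 0.046 ]
```

Request:
{"op": "play_rows", "data": {
  "increments": [
    [[-0.9, 0, -0.08, 2.3, 0, 0, 0], [-0.9, 0, -0.08, 7.2, 0, 0, 0], [-0.9, 0, -0.08, 7.2, 0, 0, 0]]
  ]
}}

```text
time: 11.75
tool_pos: [0.5531, 0.1351, 0.059]
eef_rot: [0.0, 0.987, 0.159, -0.002]
ft_force: [-1.0, -0.0, -2.1]
width: 0.0176
grasp_force: 60.0
```

```bash
python3 - <<'E'
from h import *
o=status.get_obs();print(o["tool_pos"],o["eef_rot"],o["ft_force"],o["width"])
s=viewer.capture("scene")[:,:,::-1]
cv2.imwrite("pics/s6.png",s)
cv2.imwrite("pics/g6.png",cv2.convertScaleAbs(cv2.resize(s[280:380,330:430],None,fx=5,fy=5,interpolation=cv2.INTER_CUBIC),alpha=1.4))
E
```

```text
[0.5531 0.1351 0.059 ] [ 0.0001  0.9873  0.1588 -0.0018] [-0.975  -0.0489 -2.0709] 0.017584326761914498
```

View pics/g6.png

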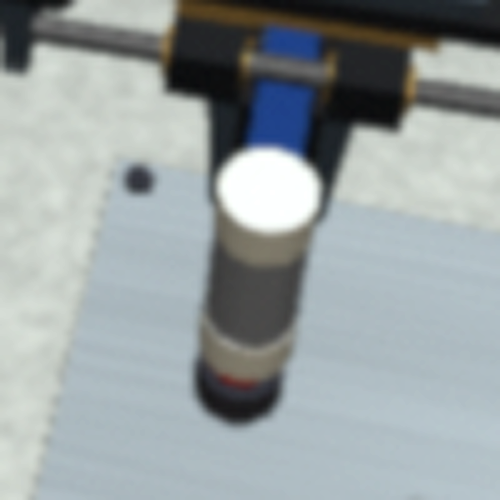

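Request:
{"op": "play_rows", "data": {
  "increments": [
    [[-0.9, 0, 0, -3, 0, 0, 0], [-0.9, 0, 0, -6, 0, 0, 0], [-0.9, 0, 0, -6, 0, 0, 0], [-0.9, 0, 0, -4, 0, 0, 0], [-0.9, 0, 0, 0.5, 0, 0, 0], [-0.9, 0, 0, 0.5, 0, 0, 0]]
  ]
}}

```text
time: 12.55
tool_pos: [0.5516, 0.1351, 0.0516]
eef_rot: [0.0, 0.987, 0.159, -0.003]
ft_force: [0.0, -0.1, -1.8]
width: 0.0179
grasp_force: 60.0
```

Request:
{"op": "play_rows", "data": {
  "increments": [
    [[-0.9, 0, 0, 0.5, 0, 0, 0], [-0.9, 0, 0, 0.3, 0, 0, 0], [-0.9, 0, 0, -2, 0, 0, 0], [-0.9, 0, 0, -5, 0, 0, 0], [-0.9, 0, 0, -7, 0, 0, 0], [-0.9, 0, 0, -7, 0, 0, 0], [-0.9, 0, 0, -7, 0, 0, 0]]
  ]
}}

```text
time: 13.42
tool_pos: [0.5538, 0.1357, 0.1253]
eef_rot: [0.0, 0.987, 0.159, -0.0]
ft_force: [0.0, -0.6, -2.8]
width: 0.0176
grasp_force: 60.0
```

```bash
python3 - <<'E'
from h import *
o=status.get_obs();print(o["tool_pos"],o["eef_rot"],o["ft_force"],o["wrist_torque"],o["width"])
s=viewer.capture("scene")[:,:,::-1]
cv2.imwrite("pics/s7.png",s)
r=blob(s,(365,335,30,35),(0,150,60),(8,255,255));print(r,[px("scene",[.6046,.1531,z]) for z in(.036,.038,.047)])
cv2.imwrite("pics/g7.png",cv2.convertScaleAbs(cv2.resize(s[250:380,330:430],None,fx=4.5,fy=4.5,interpolation=cv2.INTER_CUBIC),alpha=1.4))
E
```

```text
[0.5538 0.1357 0.1253] [ 0.      0.9873  0.1591 -0.0004] [ 0.0419 -0.5899 -2.7518] [-0.0764  0.1425 -0.0471] 0.017592823921674588
(array([377.8636, 350.3818]), np.int32(110)) [array([378.4128, 350.2556]), array([378.521 , 349.5607]), array([379.0129, 346.4023])]
```

View pics/g7.png

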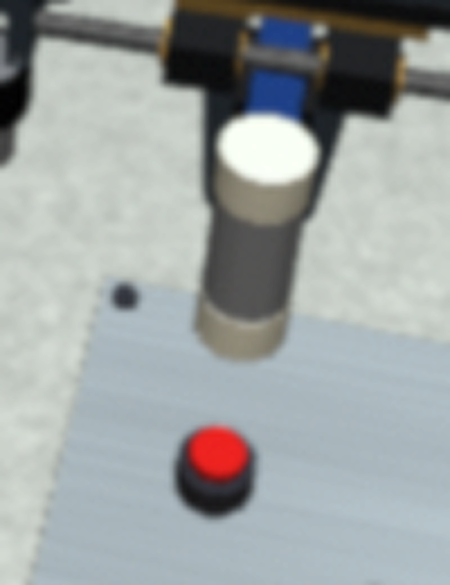

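```bash
python3 - <<'E'
from h import *
s=cv2.imread("pics/s7.png")
W=((0,0,125),(180,60,255))
print("before",blob(cv2.imread("pics/s6.png"),(365,300,40,35),(0,0,190),(180,40,255)))
print("now",blob(s,(370,270,40,28),(0,0,190),(180,40,255)))
off=np.array([.0495,.0174])
T=np.array([.5538,.1357,.1253]);a=np.radians(18.3);xd=np.array([np.cos(a),np.sin(a)])
for tilt in(0,3,6,9):
  for dz in (0,):
    c=np.cos(np.radians(tilt));q=np.sin(np.radians(tilt))
    def pt(x,z): # x along handle rel grasp, z rel handle axis
        X=c*x-q*z;Z=q*x+c*z
        return px("scene",[*(T[:2]+off-.048*xd+X*xd),T[2]+.019+Z+dz])
    print(tilt,"top",pt(.048,.04),"bottom",pt(.048,-.04),"hand",pt(.0,.012),pt(-.1,.012))
E
```

```text
before None
now None
0 top [388.0747 290.2141] bottom [382.732  324.3647] hand [390.1633 276.4613] [397.5933 228.2314]
3 top [388.4448 287.8292] bottom [382.7141 324.4963] hand [390.2129 276.1389] [397.2596 230.3661]
6 top [388.8178 285.4243] bottom [382.7144 324.5103] hand [390.2601 275.8324] [396.9093 232.6093]
9 top [389.1924 283.0077] bottom [382.7332 324.4051] hand [390.3047 275.5426] [396.5432 234.9547]
```

Request:
{"op": "play_rows", "data": {
  "increments": [
    [[-0.9, -0.5, 2, -1, 0, -2, 0], [-0.9, -1.5, 6.5, -2, 0, -5, 0], [-0.9, -3, 12, -2, 0, -7, 0], [-0.9, -4.3, 17, -2, 0, -9, 0], [-0.9, -5.6, 22, -2, 0, -9, 0], [-0.9, -6.8, 26.5, -2, 0, -9, 0], [-0.9, -7.6, 30, -2, 0, -9, 0], [-0.9, -7.99, 31.8, -2, 0, -9, 0], [-0.9, -7.99, 31.8, -2, 0, -9, 0], [-0.9, -7.99, 31.8, -2, 0, -9, 0]]
  ]
}}

```text
time: 14.72
tool_pos: [0.5781, -0.1902, 0.1456]
eef_rot: [0.012, 0.984, 0.159, -0.078]
ft_force: [0.1, 0.7, -2.4]
width: 0.018
grasp_force: 60.0
```

```bash
cat > mp.py <<'E'
from h import *
import sys
from scipy.spatial.transform import Rotation as Ro
o=status.get_obs();q=np.array(o["eef_rot"]);R=Ro.from_quat(q[[1,2,3,0]]).as_matrix();T=np.array(o["tool_pos"])
print(T,q,o["ft_force"]);print("grasp",T-.0188*R[:,2],"tool x",R[:,0],"pitch deg",np.degrees(np.arcsin(R[2,0])))
s=viewer.capture("scene")[:,:,::-1];cv2.imwrite(f"pics/{sys.argv[1]}.png",s)
G=T-.0188*R[:,2]
xd=R[:2,0]/np.linalg.norm(R[:2,0])
u=px("scene",[*(G[:2]+.048*xd),G[2]+.04]).astype(int)
print("head bright",blob(s,(u[0]-30,u[1]-25,60,45),(0,0,150),(180,60,255)))
for tilt in(-6,-3,0,3,6):
    c=np.cos(np.radians(tilt));k=np.sin(np.radians(tilt));b=np.array([.0036,.0026]) # scene-vs-robot bias
    pt=lambda x,z:px("scene",[*(G[:2]+b+(c*x-k*z)*xd),G[2]+k*x+c*z])
    print(tilt,"top",pt(.048,.04),"bottom",pt(.048,-.04))
x,y=u[0]-40,u[1]-35
cv2.imwrite(f"pics/{sys.argv[1]}c.png",cv2.convertScaleAbs(cv2.resize(s[y:y+110,x:x+110],None,fx=5,fy=5,interpolation=cv2.INTER_CUBIC),alpha=1.4));print("crop",x,y)
E
python3 mp.py s8; python3 - <<'E'
from h import *
print("orig face thr150",blob(cv2.imread("pics/scene0.png"),(182,245,30,22),(0,0,150),(180,60,255)),atz("scene",blob(cv2.imread("pics/scene0.png"),(182,245,30,22),(0,0,150),(180,60,255))[0],.092))
E
```

```text
[ 0.5781 -0.1902  0.1456] [ 0.0122  0.9841  0.1589 -0.0778] [ 0.086   0.6782 -2.4435]
grasp [ 0.5809 -0.1893  0.1641] tool x [ 0.9374  0.3109 -0.157 ] pitch deg -9.034527596812064
head bright (array([176.4226, 208.0945]), np.int32(381))
-6 top [183.6531 211.802 ] bottom [194.8671 244.171 ]
-3 top [183.7984 209.6478] bottom [194.0977 244.1919]
0 top [183.9917 207.479 ] bottom [193.3386 244.1074]
3 top [184.2324 205.3029] bottom [192.5919 243.9165]
6 top [184.5199 203.1268] bottom [191.8598 243.6185]
crop 144 170
orig face thr150 (array([195.9161, 256.8839]), np.int32(155)) [ 0.6298 -0.1735  0.092 ]
```

```bash
python3 - <<'E'
from h import *
s=cv2.imread("pics/s8.png");print(s[195:222,170:200:1].min(2)[::2])
for t in(140,150,160,170):print(t,blob(s,(168,193,32,30),(0,0,t),(180,40,255)))
E
```

```text
[[ 24  21  18  15  21  47  73  74  48  26  19  19  18  16  16  19  24  22
   15   9   7   7   7   8   8   7   8   8   9   8]
 [118 108  99  91  93 114 134 135 108  59  26  19  19  19  18  20  20  14
    9   8   7   8   7   8   8   9   8   8   7   9]
 [139 140 142 143 144 145 145 145 137 109  60  28  24  26  27  28  26  25
   23  18  12  10   7   7   8  10  10   9   8   7]
 [144 145 145 145 145 145 144 144 144 140 121 102 110 123 131 138 140 139
  137 123  98  70  47  26  21  20  20  17  15  12]
 [143 143 141 141 142 144 146 152 160 169 173 176 178 179 179 180 180 180
  179 179 176 169 148 108  62  31  23  21  18  15]
 [146 145 143 142 143 151 165 176 179 180 180 180 180 180 180 180 180 180
  180 180 181 180 178 166 126  61  26  23  22  17]
 [146 146 145 145 151 165 176 180 180 180 180 180 179 180 180 180 180 180
  180 180 180 180 179 170 133  66  27  22  22  19]
 [147 148 148 149 155 169 177 180 180 180 180 179 180 180 180 180 180 181
  180 180 179 179 172 143  96  55  32  24  23  19]
 [149 148 147 143 137 144 164 176 179 180 180 180 180 180 180 180 180 180
  179 177 170 151 117  82  60  54  38  25  20  14]
 [146 145 144 140 136 120 109 127 149 161 168 173 174 174 174 171 167 158
  146 124  98  76  63  59  56  56  45  26  16  11]
 [143 143 143 143 141 130 103  77  75  81  88  94  96  95  95  92  86  78
   72  69  68  64  62  59  57  54  45  26  12   7]
 [145 144 146 147 148 144 126  96  74  71  72  73  73  73  74  73  72  71
   70  69  67  65  63  60  55  48  39  23  11   6]
 [143 142 143 144 145 145 139 118  88  72  71  71  73  73  73  73  72  72
   70  68  67  65  60  55  48  41  36  26  14   8]
 [140 138 140 142 144 144 143 135 111  76  64  65  68  71  72  72  71  69
   66  63  60  54  49  45  42  39  36  31  21  22]]
140 (array([178.0474, 208.5355]), np.int32(422))
150 (array([179.8633, 207.9733]), np.int32(300))
160 (array([183.7074, 207.4574]), np.int32(188))
170 (array([184.0114, 207.3771]), np.int32(175))
```

Request:
{"op": "play_rows", "data": {
  "increments": [
    [[-0.9, 0.5, 0.07, 3.16, 0, 0, 0], [-0.9, 1.1, 0.07, 6.94, 0, 0, 0], [-0.9, 1.43, 0.07, 9, 0, 0, 0], [-0.9, 1.6, 0.07, 10.1, 0, 0, 0], [-0.9, 1.67, 0.07, 10.5, 0, 0, 0], [-0.9, 1.72, 0.07, 10.8, 0, 0, 0], [-0.9, 1.74, 0.07, 10.96, 0, 0, 0], [-0.9, 1.74, 0.07, 10.96, 0, 0, 0]]
  ]
}}

```text
time: 15.78
tool_pos: [0.5788, -0.1919, 0.0354]
eef_rot: [0.013, 0.984, 0.159, -0.077]
ft_force: [-0.7, 0.3, -2.3]
width: 0.0182
grasp_force: 60.0
```

```bash
python3 mp.py s9; python3 - <<'E'
from h import *
for f,b in(("scene0",(180,240,32,30)),("s9",(180,240,32,30))):
  print(f,blob(cv2.imread(f"pics/{f}.png"),b,(0,0,162),(180,40,255)))
E
```

```text
[ 0.5788 -0.1919  0.0354] [ 0.0126  0.9842  0.1586 -0.0772] [-0.6666  0.3438 -2.3185]
grasp [ 0.5816 -0.191   0.054 ] tool x [ 0.9378  0.3103 -0.156 ] pitch deg -8.97631025652423
head bright (array([180.4181, 257.8764]), np.int32(696))
-6 top [195.1095 260.364 ] bottom [204.566  286.5875]
-3 top [195.251  258.4492] bottom [203.8968 286.7552]
0 top [195.4339 256.5122] bottom [203.2378 286.8278]
3 top [195.6576 254.5591] bottom [202.5907 286.804 ]
6 top [195.9215 252.5966] bottom [201.9576 286.683 ]
crop 155 219
scene0 (array([196.0902, 257.1475]), np.int32(122))
s9 (array([195.1379, 256.2011]), np.int32(174))
```

View pics/s9c.png

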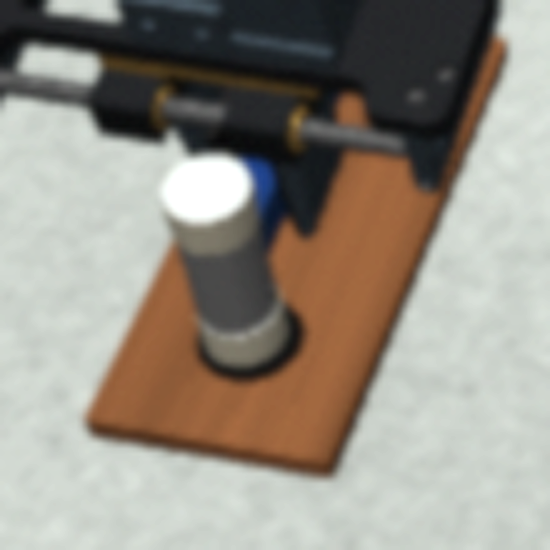

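Request:
{"op": "play_rows", "data": {
  "increments": [
    [[-0.9, 0.0, -0.09, 0.12, 0, 0, 0], [-0.9, 0.01, -0.09, 0.2, 0, 0, 0], [-0.9, 0.01, -0.09, 0.22, 0, 0, 0], [-0.9, 0.01, -0.09, 0.22, 0, 0, 0]]
  ]
}}

```text
time: 16.32
tool_pos: [0.5781, -0.1911, 0.0329]
eef_rot: [0.012, 0.984, 0.159, -0.077]
ft_force: [-1.2, 0.1, -1.3]
width: 0.0178
grasp_force: 60.0
```

Request:
{"op": "play_rows", "data": {
  "increments": [
    [[-0.9, 0, 0, 0, 0, 0, 0], [-0.9, 0.01, 0, 0.06, 0, 0, 0], [-0.9, 0.01, 0, 0.06, 0, 0, 0], [-0.4, 0.01, 0, 0.06, 0, 0, 0], [0, 0.01, 0, 0.06, 0, 0, 0], [0.6, 0.01, 0, 0.06, 0, 0, 0], [0.6, 0.01, 0, 0.06, 0, 0, 0], [0.6, 0.01, 0, 0.06, 0, 0, 0]]
  ],
  "grip_force": 5
}}

```text
time: 17.32
tool_pos: [0.5781, -0.191, 0.0322]
eef_rot: [0.012, 0.984, 0.159, -0.077]
ft_force: [0.1, -0.1, -0.3]
width: 0.0644
grasp_force: 0.0
```

Request:
{"op": "play_rows", "data": {
  "increments": [
    [[0.8, -0.3, 0, -2, 0, 0, 0], [0.8, -0.8, 0, -5, 0, 0, 0], [0.8, -1.6, 0, -10, 0, 0, 0], [0.8, -2.3, 0, -15, 0, 0, 0], [0.8, -3, 0, -20, 0, 0, 0], [0.8, -8, 2, -20, 0, 0, 0], [0.8, -14, 3, -20, 0, 0, 0], [0.8, -20, 4, -20, 0, 0, 0], [0.8, -20, 4, -20, 0, 0, 0]]
  ]
}}

```text
time: 18.45
tool_pos: [0.4305, -0.2825, 0.2631]
eef_rot: [0.013, 0.985, 0.157, -0.077]
ft_force: [0.8, -0.7, -0.6]
width: 0.0823
grasp_force: 0.0
```

```bash
python3 - <<'E'
from h import *
o=status.get_obs();print(o["tool_pos"],o["width"],o["time"])
for n in("top","scene"):cv2.imwrite(f"pics/{n}F.png",viewer.capture(n)[:,:,::-1])
def d(n,b):
    a=cv2.imread(f"pics/{n}0.png").astype(int);c=cv2.imread(f"pics/{n}F.png").astype(int);x,y,w,h=b
    return np.abs(a-c).max(2)[y:y+h,x:x+w]
for nm,n,b in(("mallet scene","scene",(180,195,70,105)),("mallet top","top",(375,135,60,115)),("obj","top",(180,140,25,25)),("obj s","scene",(400,375,22,32)),("ep","top",(288,205,26,30)),("ep s","scene",(315,250,25,40)),("ring top","top",(146,165,42,42))):
    D=d(n,b);print(nm,(D>25).sum(),D.max())
for f in("scene0","sceneF"):print(f,blob(cv2.imread(f"pics/{f}.png"),(182,245,30,25),(0,0,150),(180,60,255)),blob(cv2.imread(f"pics/{f}.png"),(180,190,70,90),(105,120,40),(130,255,255)))
for f in("top0","topF"):print(f,blob(cv2.imread(f"pics/{f}.png"),(375,138,28,25),(0,0,125),(180,60,255)),blob(cv2.imread(f"pics/{f}.png"),(375,150,65,100),(105,120,40),(130,255,255)))
# red head top-view/home and mark angles
for n,f,b in(("top","topF",(215,155,30,30)),("scene","sceneF",(365,335,30,35))):print(n,blob(cv2.imread(f"pics/{f}.png"),b,(0,150,60),(8,255,255)))
print("red top pred z=.048/.036",px("top",[.6005,.15,.048]),px("top",[.6005,.15,.036]))
E
```

```text
[ 0.4305 -0.2825  0.2631] 0.08232227743482592 18.45
mallet scene 62 72
mallet top 619 126
obj 0 25
obj s 0 3
ep 0 24
ep s 0 3
ring top 38 115
scene0 (array([195.9161, 256.8839]), np.int32(155)) (array([220.2197, 227.2336]), np.int32(578))
sceneF (array([196.7267, 256.2547]), np.int32(161)) (array([220.905 , 226.5544]), np.int32(579))
top0 (array([391.848 , 150.5789]), np.int32(171)) (array([406.3541, 202.7431]), np.int32(833))
topF (array([391.8453, 151.7348]), np.int32(181)) (array([406.09 , 203.918]), np.int32(878))
top (array([227.2571, 170.1429]), np.int32(70))
scene (array([377.8165, 350.367 ]), np.int32(109))
red top pred z=.048/.036 [226.5677 169.0581] [227.5203 170.3308]
```

```bash
python3 - <<'E'
from h import *
from scipy.optimize import least_squares
def soft(f,b):
    x,y,w,h=b;c=cv2.imread(f"pics/{f}.png")[y:y+h,x:x+w].astype(float);g=np.clip(c[...,2]-c[...,:2].max(2)-20,0,None)
    Y,X=np.mgrid[y:y+h,x:x+w];return np.array([(g*X).sum(),(g*Y).sum()])/g.sum(),g.sum(),g.max()
for n,f0,f1,b in(("scene","scene0","sceneF",(362,332,34,36)),("top","top0","topF",(212,152,32,32))):
    a,c=soft(f0,b),soft(f1,b);P=[.6046,.1531] if n=="scene" else [.6005,.15]
    k=(px(n,[*P,.036])-px(n,[*P,.048]))/12;d=c[0]-a[0];print(n,a,c,d,"travel mm",d@k/(k@k),"resid",d-k*(d@k/(k@k)))
def dark(f,u,v):
    c=cv2.imread(f"pics/{f}.png").min(2).astype(float)[v-6:v+7,u-6:u+7];g=np.clip(np.median(c)-30-c,0,None)
    Y,X=np.mgrid[v-6:v+7,u-6:u+7];return np.array([(g*X).sum(),(g*Y).sum()])/g.sum()
for n,f,S in(("scene","sceneF",((358,316),(492,342),(340,390),(491,423))),("top","top0",((241,135),(260,199),(138,164),(156,229)))):
    W=np.array([atz(n,dark(f,*p),.014)[:2] for p in S]);print(n,W.ravel(),"c",W.mean(0))
    ax=W[[2,3]].mean(0)-W[[0,1]].mean(0) if n=="top" else W[[1,3]].mean(0)-W[[0,2]].mean(0)
    ax/=np.linalg.norm(ax);P=W.mean(0)-.065*ax
    print(n,"yaw",np.degrees(np.arctan2(-ax[0],ax[1])),"pin px at 48,47,46,37,36",[px(n,[*P,z/1000]) for z in(48,46,37,36)],"lens",px(n,[*(W.mean(0)+.06*ax),.061]))
E
```

```text
scene (array([378.6227, 346.1857]), np.float64(11534.0), np.float64(113.0)) (array([377.9925, 350.1795]), np.float64(11732.0), np.float64(113.0)) [-0.6302  3.9938] travel mm 11.394208750445614 resid [-0.008  -0.0012]
top (array([226.3186, 169.0196]), np.float64(7511.0), np.float64(117.0)) (array([227.2531, 170.1599]), np.float64(8853.0), np.float64(129.0)) [0.9345 1.1404] travel mm 11.118825810965701 resid [ 0.0519 -0.0388]
scene [0.5488 0.0889 0.4862 0.2995 0.6828 0.1286 0.6203 0.3394] c [0.5845 0.2141]
scene yaw 16.557439114892556 pin px at 48,47,46,37,36 [array([378.7369, 344.9208]), array([378.6275, 345.6293]), array([378.14  , 348.7858]), array([378.0863, 349.1334])] lens [463.4093 357.4376]
top [0.6811 0.1278 0.5462 0.0875 0.6188 0.3388 0.4841 0.2991] c [0.5826 0.2133]
top yaw 16.412083052675708 pin px at 48,47,46,37,36 [array([226.1087, 168.8515]), array([226.2696, 169.0657]), array([226.9869, 170.0209]), array([227.0659, 170.1262])] lens [163.8516 185.0802]
```

```bash
python3 -c "
from workcell import ticket
print(ticket.sign_off())"
```

```text
the job is handed in; nothing more can be done
None
```

The job is handed in: the iris marks line up to within about 1°, two mallet blows drove the pin home, the mallet is back in its rest about 2.5 mm off its original spot, and the objective and eyepiece have not moved.

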